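# Let the ratchet press down onto the tube

## Robot

A 6-joint arm with a two-finger parallel gripper is mounted at the origin on a cart in front of the work surface, level with it; the furniture and walls round the work are solid. World frame = base frame: x ahead of the robot, y to its left, z up, the work surface at z = 0. Lengths are in m, angles in degrees, forces in N, time in s.
With the tool pointing down it reaches from about 0.4 to 0.825 m from the base axis. Payload 7 kg.
Tool frame: the origin (TCP) lies at the very end of the fingers, on their centre line; the grasp point (between the pads) lies r.grip_depth behind it (r.grip_depth is the distance from the TCP to the grasp point, in m); z points along the fingers, y is the direction in which the jaws open and shut (so a half turn about z gives the same grasp; the last joint's range is limited). The gripper opens to 88 mm and grips with 3 to 60 N. Pads are 19 mm wide; open, the fingers measure 130 mm over their backs; the gripper's body (78 mm by 193 mm) begins 47 mm behind the grasp point.
Start: joints at [-48.982, 20.546, 0.682, 0, -70.136, -16.507], TCP at [0.28, -0.614, 0.227] pointing down, gripper open.
Joint ranges: [-176.03, 176.03], [-82.01, 121.73], [-58.28, 71.71], [-173.87, 95.51], [-174.79, -0.11], [-173.66, 173.66]. Speed limits (degrees/s): [136.94, 136.94, 172.46, 180, 180, 180].

## Interface

Orientations are given as [roll, pitch, yaw] about the fixed x, y, z axes, in that order (R = Rz(yaw) Ry(pitch) Rx(roll)).
In Python, from plant import r gives the robot as it stands. The module is installed in compiled form; this text tells all that it offers.
- The arm moves only by the tool step_arm, never from a script. Its argument "increments" is a list of rows, each a list of 3 entries, a list of its own where there are three numbers: the shift along the tool's x, y, z in m, then the turn, a rotation vector about the tool's x, y, z in rad, then the closure, from 0 (fully open) to 1 (shut). In form: [[[x, y, z], [wx, wy, wz], grip], ...]. A call has 1 to 10 rows; each row is the pose to reach, as a shift and turn from the pose commanded when the call began, along the tool's axes at that moment; what a row does not reach only later rows make up. A row lasts 1/10 s, in which the tool goes at most 50 mm and 8.59 degrees, less where a joint would pass 70% of its speed; a pose out of reach is approached as far as the arm can. A call with a gripper value outside its range is refused whole. The fingers move at their own pace and stop on an object; "force" is the grip in N (left out, the last holds). Time passes only in rows, so rows that repeat a pose let the fingers close. It gives the time, the measured TCP pose, the force and the opening at its end, in the units of the state.
- r.get_state(): the state, without advancing time (a new reading comes with each control period).
- r.capture(name): name is "scene" or "top" or "wrist"; returns a dict with "color" (400x640x3 uint8, red, green, blue), "intrinsics" (3x3 intrinsics, pixels), "rvec" (rotation vector, rad) and "tvec" (3), from world to camera coordinates, as OpenCV has them; the wrist camera has in their place "T_tool_cam" (4x4, takes a point from camera to tool coordinates, whose origin is the TCP and whose axes are the flange's). Camera axes: x right, y down, z forward; pixel columns grow to the right and rows downward; lengths in m; the calibration is good to about 2 mm. The wrist camera is an equidistant fisheye: a pixel r from the principal point sees the ray r / f radians off the axis. A picture is of the moment at which its call begins: read the wrist's pose just before it. There is no depth.
- r.close_job(): hands the job in, once; it reports no verdict.
The state is a dict: "time_s": time; "joints": joint angles; "qd": joint speeds; "joint_torque": joint torques, N m; "tcp_pos": TCP position; "eef_rot": TCP orientation; "contact_force": force on the tool from outside, world axes, zero at the start; "moment": the same for the moment, N m; "gripper_width": finger opening in m.
Only numpy, scipy, OpenCV 4.12 (cv2) and the standard library are available. Lean on these libraries where they do the work, as an engineer would, in place of code of your own. Each camera call takes 0.05 s, during which the arm holds its last target.

## Task

The foot of the small hand-cranked rack press is held up by its ratchet pawl. Lift the pawl out of the ratchet wheel and flip it right over towards the front so that it stays clear, then wind the crank backward to let the foot down until it bears firmly but gently on the square tube standing on the anvil, going by feel and not crushing the tube. With the foot left bearing on the tube, flip the pawl back onto the wheel and let go.

Things in the scene. Friction and masses are not known exactly. Their poses are not given: they have to be found in the camera images.
- press: Frame of the press, fixed: grey base 180 x 160 x 15 mm, back column, head of two cheek plates (43 mm wide in y, 115-185 mm high, x -54 to +73 mm). Origin: centre of the base's underside; x from its front (robot's side) to its back, y to its left, z up. All offsets in these notes are in this frame. Right of the head is the ratchet wheel with the pawl, left of it the crank.
- shaft (a point): Centre of the horizontal shaft, which lies along y at x = 0, z = 150 mm. It carries the steel ratchet wheel (104 mm diameter, 14 saw teeth, y -40 to -50 mm), the pinion of the ram and the crank. Turning backward, which lowers the foot, means: the top of wheel and crank moves to -x, towards the robot.
- wheel (a joint): Turn of shaft, wheel and crank, rad; grows turning backward; range -0.3 to 2.3, starts at 0 to 0.4. Foot sinks 18 mm per rad. Crank grip axis at x = -80 sin(q-0.8), z = 150 + 80 cos(q-0.8) mm. Stiff: takes about 0.3 Nm (4 N at the grip) to turn, stays where left. With the pawl down it is blocked within one tooth (0.45 rad) of backward turn.
- pawl (a joint): Swing of the pawl, rad: about 0 with its nose in the teeth (up to 0.15 on a tooth's back), grows as the nose is lifted and swung over the top to the front; stop at 2.6. Swings freely: beyond about 1.3 it falls to the front and stays parked clear, before that it falls back onto the wheel. At value p its pin's axis is at x = -72 + 45 cos(p+0.37), z = 180 + 45 sin(p+0.37) mm.
- grip_mid (a point): Middle of the black crank grip, on its axis at y = 95 mm: a plain round grip, 22 mm diameter, 80 mm long, along y, sticking out to the left of the crank arm and revolving freely on its pin. Crank radius 80 mm.
- pawl_pin (a point): Middle of the pin by which the pawl is lifted, on its axis at y = -76 mm: a plain steel pin of 10 mm diameter along y, sticking out to the right of the pawl from y = -50 to -98 mm, with a 15 mm head at its end.
- foot: Upright ram (its top 125 mm above the foot) with its square foot, 52 x 52 mm; origin at the centre of the foot's underside, z up. Driven by the shaft through rack and pinion, rigid, no spring: 1 N more at the crank grip is about 4 N more at the foot. When the crank is let go the stiff shaft keeps some 20 N on the tube.
- work_spot (a point): Point on the top of the base right under the foot (z = 15 mm). Over it stands the anvil, a plate on a screw, and on that, loose, the work: a plain steel square tube offcut 40 x 40 x 45 mm, upright. The anvil's height differs from time to time and is not measured: the top of the tube is at z = 67 to 83 mm. More than 60 N from the foot is too much for the tube.

How it is judged (in metres and radians):
On the way, in this order (a step that is already met when the one before it is completed fails the run):
1. the pawl is lifted clear of the wheel and flipped over (value of joint pawl above 1.8 rad), for 0.2 s.
2. the foot is wound down and bears on the tube while the pawl is parked clear (contact force between foot and anything else above 4 N and value of joint pawl above 1.8 rad and value of joint wheel above 0.8 rad), for 0.3 s.
At the end, for the whole second after the job is handed in: The foot bears on the tube with more than 3 N (wheel joint above 0.8 rad), and the pawl lies on the wheel again (joint below 0.25 rad) (contact force between foot and anything else above 3 N and value of joint pawl below 0.25 rad and value of joint wheel above 0.8 rad); the robot touches nothing.
It fails at once if the foot presses on the tube, or on anything else, with more than 60 N (contact force between foot and anything else above 60 N).
It also fails if it takes over 72 s, if anything falls off the work surface, if the arm or the gripper's body presses on something with over 40 N, if the wrist force passes 120 N, or if a joint passes its speed limit or range.

## Working session

There is one attempt and no reset: what is moved stays moved. The work goes in short steps, Python scripts to look and compute and a tool call to move; the robot and the scene stay as the last step left them, time stands still between calls to the robot, and variables do not carry over. Pictures are saved under pics/ and viewed, and the job is handed in when it is done.

Besides the shell and the picture viewer there is one more tool, called after "Request:" as name(argument=value, ...) on one line, values as JSON. step_arm: Moves the arm, as the interface text tells. Its arguments: {"type":"object","properties":{"increments":{"type":"array","items":{"type":"array"}},"force":{"type":"number"}},"required":["increments"]}

```bash
mkdir -p pics; ls
python3 - <<'E'
from plant import r
import cv2,pickle
print(r.get_state()); print(r.grip_depth)
d={}
for n in("scene","top","wrist"):
    c=r.capture(n); d[n]=c; cv2.imwrite(f"pics/{n}0.png",c["color"][:,:,::-1])
    print(n,{k:v for k,v in c.items() if k!="color"})
pickle.dump(d,open("c0.pkl","wb"))
E
```

```text
pics
{'time_s': 0.0, 'joints': array([-4.89815428e+01,  2.05899439e+01,  6.33343877e-01, -1.92116651e-02,
       -7.01378300e+01, -1.65072791e+01]), 'qd': array([-0.05158664, -0.01728373,  0.02214381,  0.05415448, -0.07953493,
       -0.03874615]), 'joint_torque': array([ 1.07157219e-03, -5.82715917e+01,  2.93065041e+01,  6.99700803e+00,
        7.05625236e-03, -1.87296123e-04]), 'tcp_pos': array([ 0.27979832, -0.6137236 ,  0.22563913]), 'eef_rot': array([ 1.79904330e+02, -9.51759059e-03, -1.55495356e+02]), 'contact_force': array([ 0.27005572, -0.34040074, -0.13190841]), 'moment': array([-0.01677722,  0.01005949, -0.00283092]), 'gripper_width': 0.08714283016462654}
0.0188
scene {'intrinsics': array([[427.40781566,   0.        , 319.88520061],
       [  0.        , 427.40781566, 200.80382562],
       [  0.        ,   0.        ,   1.        ]]), 'rvec': array([ 1.27892334,  2.35566667, -0.82379145]), 'tvec': array([ 0.38518217, -0.21389936,  1.2112056 ])}
top {'intrinsics': array([[371.2391892,   0.       , 320.5739158],
       [  0.       , 371.2391892, 195.3313731],
       [  0.       ,   0.       ,   1.       ]]), 'rvec': array([ 2.02196204, -2.2030261 ,  0.24197004]), 'tvec': array([-0.07944299,  0.58742404,  0.87820535])}
wrist {'intrinsics': array([[309.70691629,   0.        , 323.42597088],
       [  0.        , 309.70691629, 200.56292012],
       [  0.        ,   0.        ,   1.        ]]), 'T_tool_cam': array([[-1.07251321e-03, -9.52745068e-01, -3.03769131e-01,
         8.20156826e-02],
       [ 9.99999391e-01, -9.43039450e-04, -5.72923164e-04,
         1.62142560e-04],
       [ 2.59383444e-04, -3.03769561e-01,  9.52745499e-01,
        -1.58876129e-01],
       [ 0.00000000e+00,  0.00000000e+00,  0.00000000e+00,
         1.00000000e+00]])}
```

View pics/scene0.png

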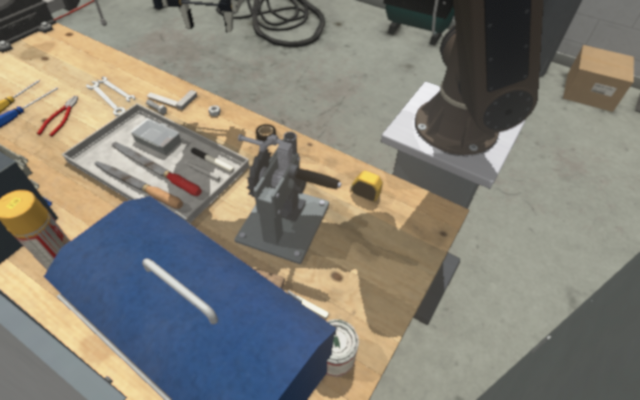

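View pics/top0.png

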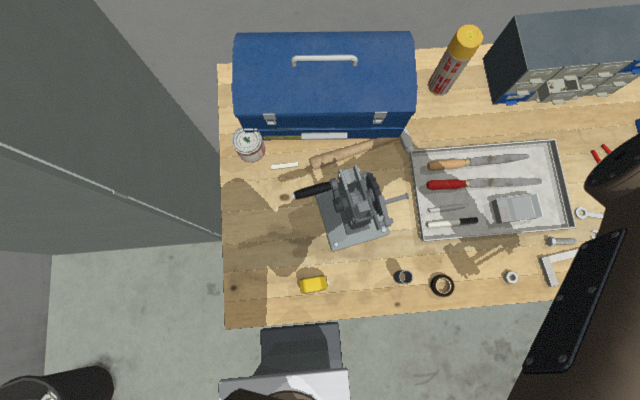

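View pics/wrist0.png

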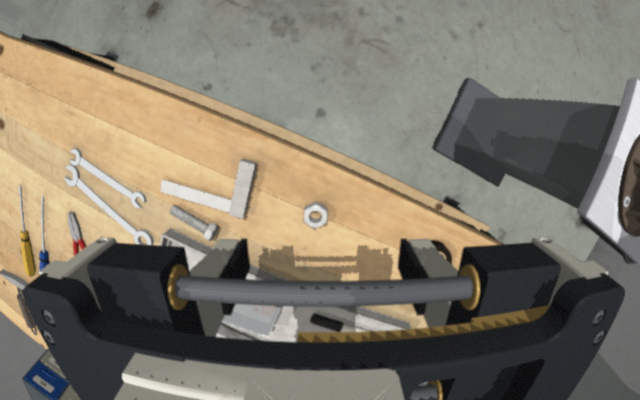

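Run:
```python
import cv2
a=cv2.imread("pics/top0.png")[150:260,270:430]; cv2.imwrite("pics/top0z.png",cv2.resize(a,None,fx=5,fy=5,interpolation=cv2.INTER_CUBIC))
a=cv2.imread("pics/scene0.png")[115:270,210:370]; cv2.imwrite("pics/scene0z.png",cv2.resize(a,None,fx=3.8,fy=3.8,interpolation=cv2.INTER_CUBIC))
```

```text
(no output)
```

View pics/top0z.png

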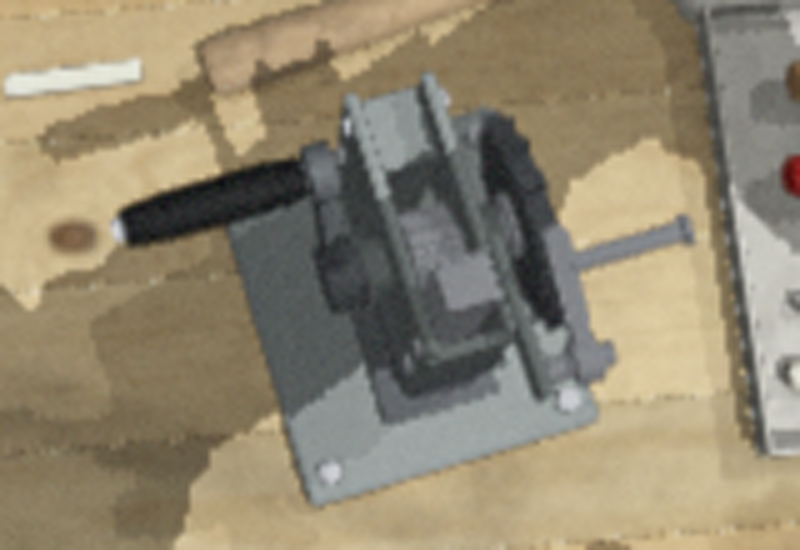

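View pics/scene0z.png

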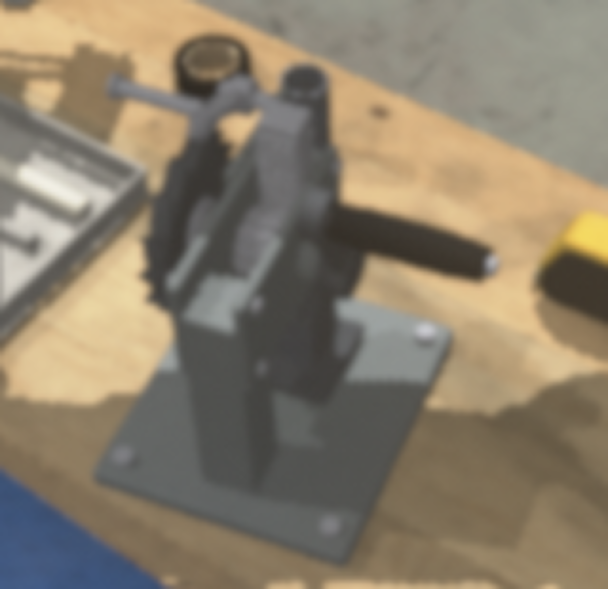

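```bash
cat > fit.py <<'E'
import cv2,pickle,numpy as np
from scipy.optimize import least_squares
d=pickle.load(open("c0.pkl","rb"))
def proj(n,P):
    c=d[n]; return cv2.projectPoints(np.array(P,float).reshape(-1,1,3),c["rvec"],c["tvec"],c["intrinsics"],None)[0].reshape(-1,2)
T=lambda x,y:((x+.5)/5-.5+270,(y+.5)/5-.5+150)
S=lambda x,y:((x+.5)/3.8-.5+210,(y+.5)/3.8-.5+115)
def grip(q,y): return [-.08*np.sin(q-.8),y,.15+.08*np.cos(q-.8)]
def pin(p,y): return [-.072+.045*np.cos(p+.37),y,.18+.045*np.sin(p+.37)]
def pts(q,p): return [("top",[-.09,.08,.015],T(314,503)),("top",[-.09,-.08,.015],T(597,412)),
 ("scene",[.09,-.08,.015],S(97,475)),("scene",[.09,.08,.015],S(343,555)),("scene",[-.09,.08,.015],S(451,335)),
 ("top",grip(q,.135),T(122,230)),("scene",grip(q,.135),S(491,264)),
 ("top",pin(p,-.096),T(685,230)),("scene",pin(p,-.096),S(117,86)),
 ("top",grip(q,.055),T(310,178)),("top",pin(p,-.05),T(580,263)),]
def W(v,P):
    c,s=np.cos(v[2]),np.sin(v[2]); return [v[0]+c*P[0]-s*P[1],v[1]+s*P[0]+c*P[1],P[2]]
def res(v):
    return np.concatenate([proj(n,W(v,P))[0]-uv for n,P,uv in pts(v[3],v[4])])
if __name__=="__main__":
    f=least_squares(res,[.6,0,-.2,.2,.05],loss="soft_l1")
    print(f.x,np.degrees(f.x[2])); print(res(f.x).reshape(-1,2).round(1))
    v=f.x
    np.save("pose.npy",v)
    for n,P in dict(shaft=[0,0,.15],gripmid=grip(v[3],.095),pin=pin(v[4],-.076),base=[0,0,0]).items(): print(n,np.round(W(v,P),4))
E
python3 fit.py
```

```text
[ 0.5463267  -0.20863719  0.20665416  0.41628684  0.18614598] 11.840410916988954
[[ 0.1 -0.1]
 [ 1.9  0.3]
 [-2.6 -0.9]
 [ 0.1  1.1]
 [ 0.8 -2.4]
 [ 0.1 -0.1]
 [ 0.2 -0.4]
 [-0.5 -0.5]
 [ 1.  -0.4]
 [-1.  -0.4]
 [ 0.2 -1.1]]
shaft [ 0.5463 -0.2086  0.15  ]
gripmid [ 0.5561 -0.1095  0.2242]
pin [ 0.5289 -0.29    0.2038]
base [ 0.5463 -0.2086  0.    ]
```

```bash
cat > h.py <<'E'
from plant import r
import numpy as np,cv2,pickle
from scipy.spatial.transform import Rotation as R
from fit import W,grip,pin
v=np.load("pose.npy"); GD=r.grip_depth
def inc(P,yaw=None,rpy=None,s=None):
    "increment from current measured pose to TCP world P"
    s=s or r.get_state(); R0=R.from_euler("xyz",s["eef_rot"],degrees=True)
    R1=R.from_euler("xyz",rpy if rpy is not None else [180,0,yaw],degrees=True)
    return R0.inv().apply(np.array(P)-s["tcp_pos"]).round(4),(R0.inv()*R1).as_rotvec().round(4)
def st():
    s=r.get_state(); print(round(s["time_s"],2),s["tcp_pos"].round(4),s["eef_rot"].round(1),s["contact_force"].round(1),round(s["gripper_width"],4),s["joints"].round(0))
def snap(n,name,z=None,f=4):
    s=r.get_state(); c=r.capture(n); c["s"]=s
    pickle.dump(c,open(f"pics/{name}.pkl","wb")); im=c["color"][:,:,::-1]
    if z: im=cv2.resize(im[z[1]:z[3],z[0]:z[2]],None,fx=f,fy=f,interpolation=cv2.INTER_CUBIC)
    cv2.imwrite(f"pics/{name}.png",im)
    return c
def wproj(c,P):
    "world -> wrist pixel"
    s=c["s"]; Rt=R.from_euler("xyz",s["eef_rot"],degrees=True)
    t=Rt.inv().apply(np.array(P)-s["tcp_pos"]); M=c["T_tool_cam"]; p=M[:3,:3].T@(t-M[:3,3])
    th=np.arctan2(np.hypot(p[0],p[1]),p[2]); ph=np.arctan2(p[1],p[0]); K=c["intrinsics"]
    return np.array([K[0,2]+K[0,0]*th*np.cos(ph),K[1,2]+K[1,1]*th*np.sin(ph)])
E
python3 - <<'E'
from h import *
st(); P=W(v,[-.03,-.086,.31]); print(P); print(inc(P,np.degrees(v[2])-90))
E
```

```text
0.15 [ 0.2799 -0.6139  0.2258] [ 179.9   -0.  -155.5] [0.9 0.2 0.6] 0.0878 [-49.  21.   1.  -0. -70. -17.]
[np.float64(0.5346110469909748), np.float64(-0.2989629485776557), 0.31]
(array([-0.3624,  0.181 , -0.084 ]), array([ 1.1000e-03,  7.0000e-04, -1.3497e+00]))
```

Request:
step_arm(increments=[[[0, 0, -0.05], [0, 0, 0], 0], [[-0.362, 0.181, -0.084], [0, 0, -1.35], 0], [[-0.362, 0.181, -0.084], [0, 0, -1.35], 0], [[-0.362, 0.181, -0.084], [0, 0, -1.35], 0], [[-0.362, 0.181, -0.084], [0, 0, -1.35], 0], [[-0.362, 0.181, -0.084], [0, 0, -1.35], 0], [[-0.362, 0.181, -0.084], [0, 0, -1.35], 0], [[-0.362, 0.181, -0.084], [0, 0, -1.35], 0], [[-0.362, 0.181, -0.084], [0, 0, -1.35], 0], [[-0.362, 0.181, -0.084], [0, 0, -1.35], 0]])

```text
time_s: 1.15
tcp_pos: [0.5372, -0.2954, 0.3105]
eef_rot: [-180.0, 0.0, -77.5]
contact_force: [-0.9, -0.9, -0.0]
gripper_width: 0.0878
```

Request:
step_arm(increments=[[[0, 0, 0], [0, 0, 0], 0], [[0, 0, 0], [0, 0, 0], 0], [[0, 0, 0], [0, 0, 0], 0]])

```text
time_s: 1.45
tcp_pos: [0.5335, -0.3001, 0.3104]
eef_rot: [180.0, 0.0, -78.4]
contact_force: [0.2, -0.4, 0.2]
gripper_width: 0.0876
```

Run:
```python
from h import *
st(); c=snap("wrist","w1")
for n,P in dict(pinend=pin(v[4],-.098),pinroot=pin(v[4],-.05),gripend=grip(v[3],.135),griproot=grip(v[3],.055)).items(): print(n,wproj(c,W(v,P)).round(1))
```

```text
1.45 [ 0.5335 -0.3001  0.3104] [180.    0.  -78.4] [ 0.2 -0.4  0.2] 0.0876 [-11.  12.   0.   0. -78.  23.]
pinend [326.9 186.2]
pinroot [327.  235.8]
gripend [274.  380.3]
griproot [266.5 333.3]
```

View pics/w1.png

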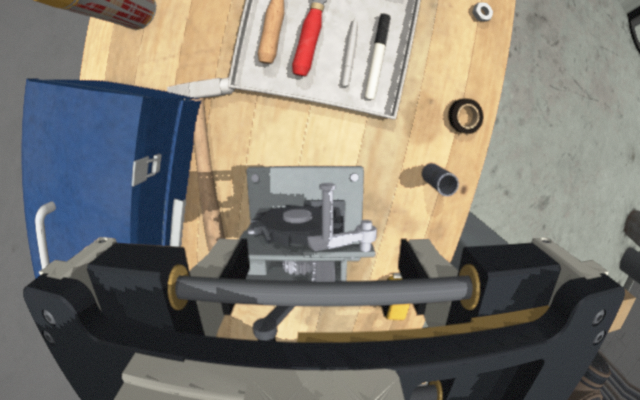

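Run:
```python
from h import *
c=pickle.load(open("pics/w1.pkl","rb"))
for P in ([.09,-.08,.015],[-.09,-.08,.015],[-.072,-.06,.18],[0,-.05,.15]): print(P,wproj(c,W(v,P)).round(1))
im=c["color"][150:265,230:400,::-1]; cv2.imwrite("pics/w1z.png",cv2.resize(im,None,fx=4.5,fy=4.5,interpolation=cv2.INTER_CUBIC))
```

```text
[0.09, -0.08, 0.015] [244.3 166.3]
[-0.09, -0.08, 0.015] [363.  165.1]
[-0.072, -0.06, 0.18] [364.8 216.6]
[0, -0.05, 0.15] [295.8 215.9]
```

View pics/w1z.png

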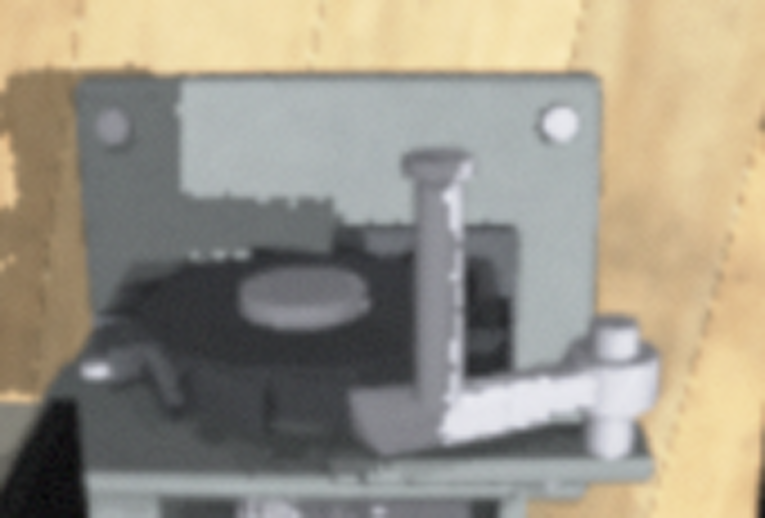

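Run:
```python
from h import *
import fit
from scipy.optimize import least_squares
c=pickle.load(open("pics/w1.pkl","rb"))
def res(x):
    a=fit.res(x)
    b=[wproj(c,W(x,P))-uv for P,uv in [([.09,-.08,.015],(247.5,167)),([-.09,-.08,.015],(363,167)),(pin(x[4],-.098),(326.8,185)),(pin(x[4],-.05),(326,240))]]
    return np.concatenate([a,*b])
f=least_squares(res,v,loss="soft_l1"); x=f.x
print(x); print(res(x).reshape(-1,2).round(1)); np.save("pose.npy",x); v=x
yaw=np.degrees(v[2])-90
P=W(v,pin(v[4],-.078)); print(P); P[2]-=GD; print(yaw,inc(P,yaw)); st()
```

```text
[ 0.54632773 -0.20803833  0.20278684  0.42286256  0.17238209]
[[-0.3 -0.1]
 [ 1.6  0.5]
 [-2.5 -1. ]
 [ 0.1  1.3]
 [ 1.1 -2.2]
 [-0.2 -0.1]
 [ 0.5 -0.4]
 [-0.9 -0.4]
 [ 1.4 -0.1]
 [-1.2 -0.2]
 [-0.1 -1.1]
 [-3.1 -0.5]
 [ 0.1 -1.3]
 [ 0.   1.9]
 [ 0.7 -3.8]]
[np.float64(0.5292641776269824), np.float64(-0.2911785398213582), np.float64(0.20322799517353216)]
-78.3811700903625 (array([-0.0097,  0.0023,  0.126 ]), array([ 0.0003,  0.0001, -0.    ]))
1.5 [ 0.5335 -0.3002  0.3105] [180.    0.  -78.4] [-0.   0.7 -0.4] 0.0875 [-11.  12.   0.   0. -78.  23.]
```

Request:
step_arm(increments=[[[-0.008, 0.002, 0.05], [0, 0, 0], 0], [[-0.008, 0.002, 0.09], [0, 0, 0], 0], [[-0.008, 0.002, 0.11], [0, 0, 0], 0], [[-0.008, 0.002, 0.125], [0, 0, 0], 0], [[-0.008, 0.002, 0.125], [0, 0, 0], 0.3], [[-0.008, 0.002, 0.125], [0, 0, 0], 0.6], [[-0.008, 0.002, 0.125], [0, 0, 0], 0.75]], force=6)

```text
time_s: 2.2
tcp_pos: [0.5312, -0.2926, 0.1869]
eef_rot: [-179.9, -0.1, -78.2]
contact_force: [0.5, -0.7, 0.2]
gripper_width: 0.069
```

Run:
```python
from h import *
st(); c=snap("wrist","w2",(200,140,440,300),3.3)
```

```text
2.2 [ 0.5312 -0.2926  0.1869] [-1.799e+02 -1.000e-01 -7.820e+01] [ 0.5 -0.7  0.2] 0.069 [-10.  16. -12.   0. -63.  22.]
```

View pics/w2.png

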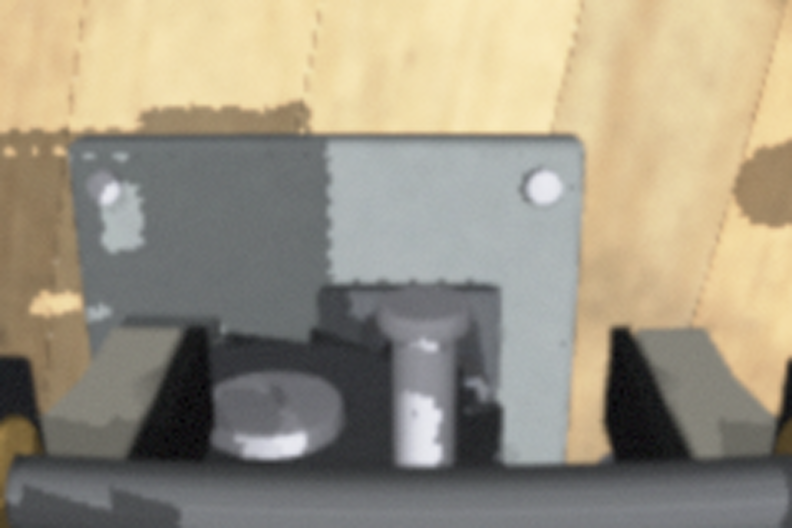

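Request:
step_arm(increments=[[[0, 0.002, 0], [0, 0, 0], 0.75], [[0, 0.002, 0], [0, 0, 0], 0.9], [[0, 0.002, 0], [0, 0, 0], 1], [[0, 0.002, 0], [0, 0, 0], 1], [[0, 0.002, 0], [0, 0, 0], 1], [[0, 0.002, 0], [0, 0, 0], 1]], force=6)

```text
time_s: 2.85
tcp_pos: [0.5288, -0.2922, 0.1855]
eef_rot: [180.0, 0.0, -78.1]
contact_force: [-0.6, -0.1, -0.2]
gripper_width: 0.0173
```

Run:
```python
from h import *
st()
```

```text
2.85 [ 0.5288 -0.2922  0.1855] [180.    0.  -78.1] [-0.6 -0.1 -0.2] 0.0173 [-10.  16. -12.  -0. -62.  22.]
```

Request:
step_arm(increments=[[[0, 0, 0], [0, 0, 0], 1], [[0, 0, 0], [0, 0, 0], 1], [[0, 0, 0], [0, 0, 0], 1]], force=6)

```text
time_s: 3.15
tcp_pos: [0.5286, -0.2923, 0.1855]
eef_rot: [180.0, 0.0, -78.1]
contact_force: [-0.8, 0.7, 0.3]
gripper_width: 0.0095
```

Run:
```python
from h import *
s=r.get_state();P=s["tcp_pos"].copy();P[2]+=GD
c,sn=np.cos(v[2]),np.sin(v[2]);d=P-[v[0],v[1],0]
print(c*d[0]+sn*d[1],-sn*d[0]+c*d[1],P[2]); print(pin(.1,0),pin(.15,0),pin(0,0))
p0=np.array(pin(.15,0))
for p in np.arange(.15,2.5,.15): print(round(p,2),(np.array(pin(p,0))-p0).round(4))
```

```text
-0.034321521837576086 -0.07894895969539713 0.20429737352493843
[np.float64(-0.031879427031210196), 0, np.float64(0.20037988284205807)] [np.float64(-0.03294813691450575), 0, np.float64(0.20235960620296814)] [np.float64(-0.030045269447728444), 0, np.float64(0.19627269443842327)]
0.15 [0. 0. 0.]
0.3 [-0.0038  0.      0.0056]
0.45 [-0.0084  0.      0.0105]
0.6 [-0.0136  0.      0.0148]
0.75 [-0.0194  0.      0.0181]
0.9 [-0.0257  0.      0.0206]
1.05 [-0.0323  0.      0.0221]
1.2 [-0.039   0.      0.0226]
1.35 [-0.0457  0.      0.0221]
1.5 [-0.0523  0.      0.0206]
1.65 [-0.0586  0.      0.0182]
1.8 [-0.0644  0.      0.0148]
1.95 [-0.0697  0.      0.0106]
2.1 [-0.0743  0.      0.0056]
2.25 [-0.0781  0.      0.0001]
2.4 [-0.081  0.    -0.006]
```

Request:
step_arm(increments=[[[0, 0.002, -0.003], [0, 0, 0], 1], [[0, 0.004, -0.006], [0, 0, 0], 1], [[0, 0.008, -0.0105], [0, 0, 0], 1], [[0, 0.0135, -0.015], [0, 0, 0], 1], [[0, 0.0195, -0.018], [0, 0, 0], 1], [[0, 0.0255, -0.0205], [0, 0, 0], 1], [[0, 0.032, -0.022], [0, 0, 0], 1], [[0, 0.032, -0.022], [0, 0, 0], 1]], force=6)

```text
time_s: 3.95
tcp_pos: [0.4962, -0.2993, 0.208]
eef_rot: [180.0, -0.0, -78.2]
contact_force: [0.5, 2.2, 5.0]
gripper_width: 0.0095
```

Run:
```python
from h import *
st(); c=snap("wrist","w3",(200,140,440,300),3.3)
```

```text
3.95 [ 0.4962 -0.2993  0.208 ] [180.   -0.  -78.2] [0.5 2.2 5. ] 0.0095 [-12.  12. -13.   0. -64.  24.]
```

View pics/w3.png

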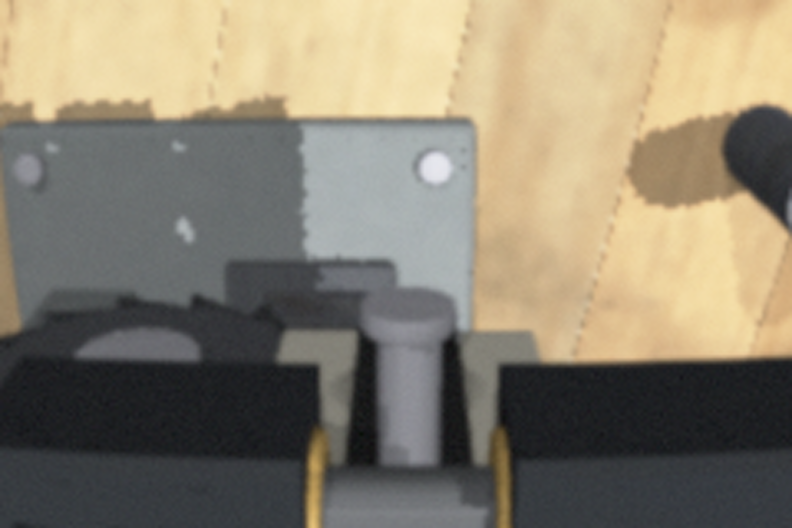

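Request:
step_arm(increments=[[[0, 0.007, -0.0015], [0, 0, 0], 1], [[0, 0.0135, -0.001], [0, 0, 0], 1], [[0, 0.02, 0.0005], [0, 0, 0], 1], [[0, 0.0265, 0.003], [0, 0, 0], 1], [[0, 0.032, 0.006], [0, 0, 0], 1], [[0, 0.0375, 0.0105], [0, 0, 0], 1], [[0, 0.042, 0.0155], [0, 0, 0], 1], [[0, 0.045, 0.02], [0, 0, 0], 1], [[0, 0.045, 0.02], [0, 0, 0], 1]], force=6)

```text
time_s: 4.9
tcp_pos: [0.4525, -0.3081, 0.1867]
eef_rot: [179.9, 0.0, -78.2]
contact_force: [-0.9, 0.7, -0.2]
gripper_width: 0.01
```

Run:
```python
from h import *
st(); c=snap("wrist","w4",(200,140,440,300),3.3)
```

```text
4.9 [ 0.4525 -0.3081  0.1867] [179.9   0.  -78.2] [-0.9  0.7 -0.2] 0.01 [-14.  10. -19.   0. -61.  26.]
```

View pics/w4.png

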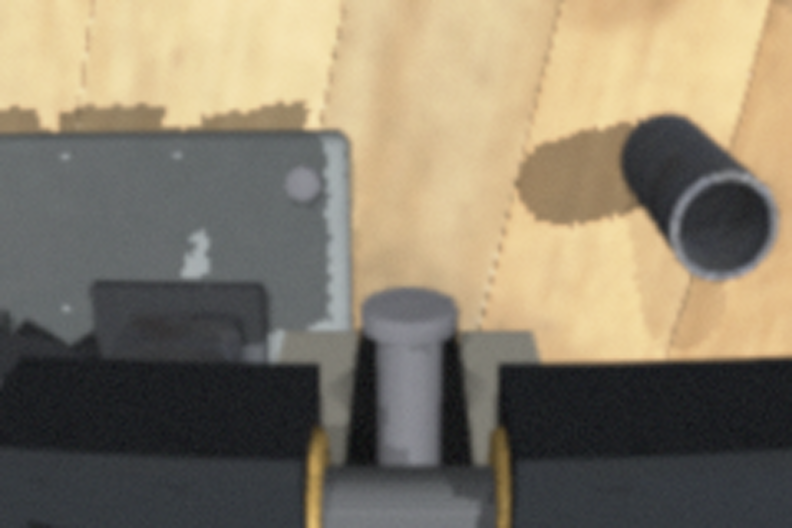

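Request:
step_arm(increments=[[[0, 0, 0], [0, 0, 0], 0.8], [[0, 0, 0], [0, 0, 0], 0.65], [[0, 0, 0], [0, 0, 0], 0.65], [[0, 0, 0], [0, 0, 0], 0.65], [[0, 0, -0.03], [0, 0, 0], 0.65], [[0, 0, -0.08], [0, 0, 0], 0.65], [[0, 0, -0.12], [0, 0, 0], 0], [[0, 0, -0.12], [0, 0, 0], 0], [[0, 0, -0.12], [0, 0, 0], 0]])

```text
time_s: 5.85
tcp_pos: [0.4538, -0.3081, 0.3088]
eef_rot: [-179.9, -0.1, -78.1]
contact_force: [-0.5, 0.1, -1.5]
gripper_width: 0.0494
```

Run:
```python
from h import *
st(); c=snap("wrist","w5"); c=snap("scene","s5",(210,115,370,270),3.8)
```

```text
5.85 [ 0.4538 -0.3081  0.3088] [-1.799e+02 -1.000e-01 -7.810e+01] [-0.5  0.1 -1.5] 0.0494 [-14.   6.  -8.  -0. -76.  26.]
```

View pics/w5.png

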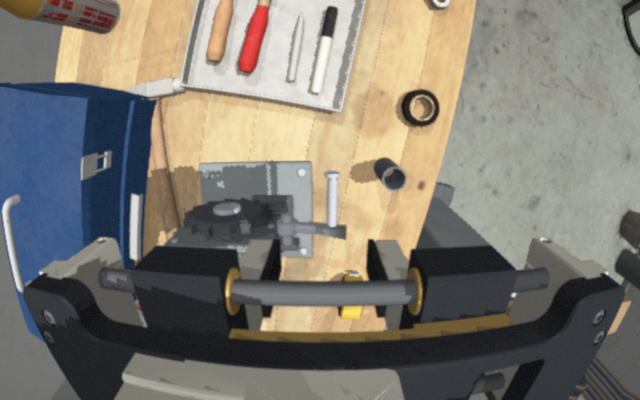

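View pics/s5.png

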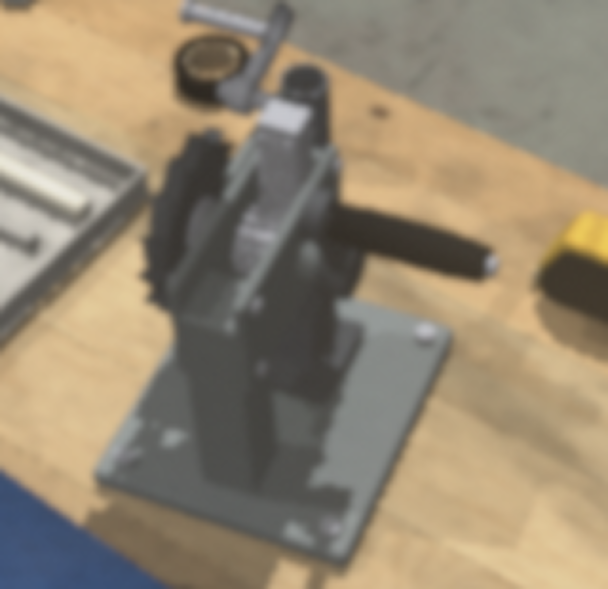

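Run:
```python
from h import *
print(inc([.31,-.39,.15],-33.4))
```

```text
(array([0.0512, 0.1567, 0.1568]), array([ 4.000e-04,  1.200e-03, -7.809e-01]))
```

Request:
step_arm(increments=[[[0.02, 0.05, 0.02], [0, 0, -0.15], 0], [[0.04, 0.1, 0.05], [0, 0, -0.3], 0], [[0.05, 0.14, 0.09], [0, 0, -0.45], 0], [[0.05, 0.157, 0.13], [0, 0, -0.6], 0], [[0.05, 0.157, 0.155], [0, 0, -0.75], 0], [[0.05, 0.157, 0.155], [0, 0, -0.78], 0], [[0.05, 0.157, 0.155], [0, 0, -0.78], 0]])

```text
time_s: 6.65
tcp_pos: [0.3083, -0.3888, 0.1505]
eef_rot: [180.0, 0.3, -33.5]
contact_force: [-0.3, -1.2, -0.1]
gripper_width: 0.0877
```

Run:
```python
from h import *
st(); c=snap("wrist","w6")
```

```text
6.65 [ 0.3083 -0.3888  0.1505] [180.    0.3 -33.5] [-0.3 -1.2 -0.1] 0.0877 [-29.   8. -27.   0. -55.  85.]
```

View pics/w6.png

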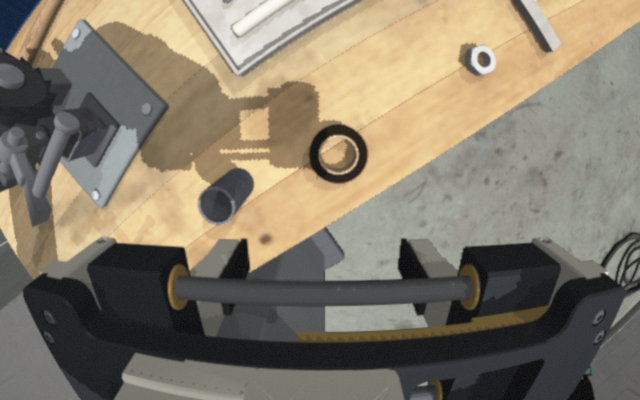

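Run:
```python
from h import *
c=pickle.load(open("pics/w6.pkl","rb"))
im=c["color"][20:240,0:190,::-1]; im=cv2.convertScaleAbs(im,alpha=1.8,beta=10); cv2.imwrite("pics/w6z.png",cv2.resize(im[40:170,20:150],None,fx=4.6,fy=4.6,interpolation=cv2.INTER_CUBIC))
for P in ([-.09,-.08,.015],[-.09,.08,.015],[.09,-.08,.015],[-.046,-.026,.1],[0,0,.1]): print(P,wproj(c,W(v,P)).round(1))
```

```text
[-0.09, -0.08, 0.015] [165.2 104.2]
[-0.09, 0.08, 0.015] [100.2 208.5]
[0.09, -0.08, 0.015] [79.1 15.4]
[-0.046, -0.026, 0.1] [ 61.5 126.5]
[0, 0, 0.1] [ 29.8 118.7]
```

View pics/w6z.png

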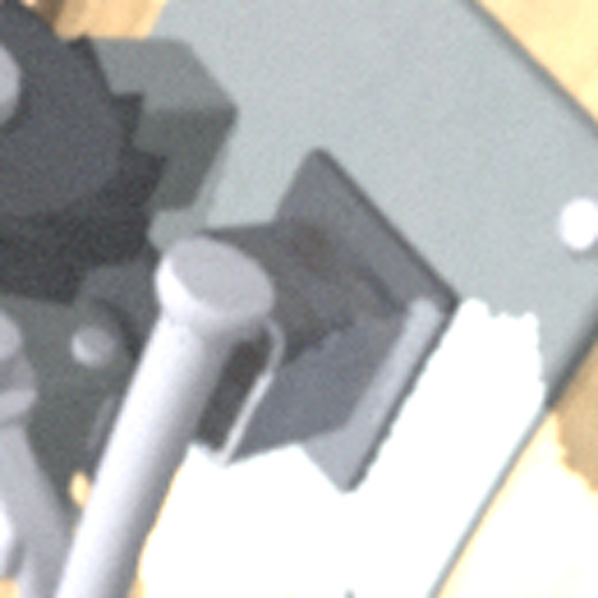

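Run:
```python
from h import *
from scipy.optimize import least_squares
c=pickle.load(open("pics/w6.pkl","rb"))
im=c["color"][85:165,50:125,::-1]; im=cv2.convertScaleAbs(im,alpha=1.7,beta=15); cv2.imwrite("pics/w6zz.png",cv2.resize(im,None,fx=7.5,fy=7.5,interpolation=cv2.INTER_CUBIC))
px=lambda u,w:np.array([20+(u+.5)/4.6-.5,60+(w+.5)/4.6-.5])
obs=[px(325,440),px(222,462),px(405,315),px(278,330)]
def res(t):
    x,y,z,a=t; o=[]
    for k,(l,h) in enumerate([(1,0),(1,1),(-1,0),(-1,1)]):
        lx=-.02*np.cos(a)-l*.02*np.sin(a); ly=-.02*np.sin(a)+l*.02*np.cos(a)
        o.append(wproj(c,W(v,[x+lx,y+ly,z+.045*h]))-obs[k])
    return np.concatenate(o)
f=least_squares(res,[-.02,0,.03,0]); print(f.x,f.x[2]+.045,res(f.x).round(1))
```

```text
[-0.02278383  0.01020903  0.01475678 -0.00828244] 0.05975678302194832 [ 1.6 -1.9 -1.   1.2 -1.3 -0.7  0.7  1.1]
```

View pics/w6zz.png

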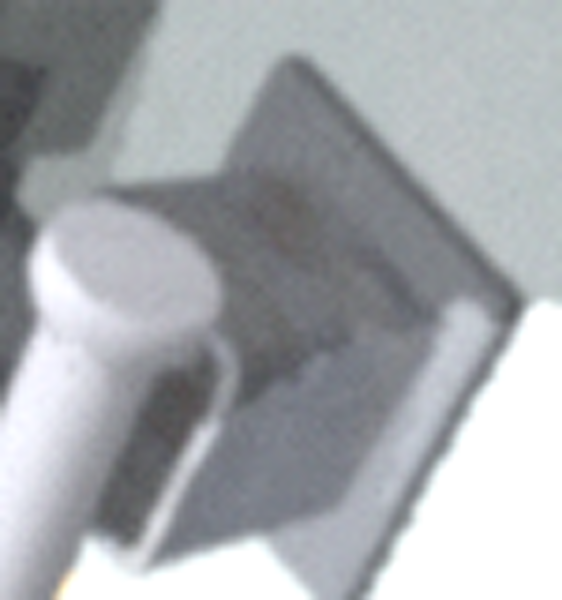

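Run:
```python
from h import *
from scipy.optimize import least_squares
c=pickle.load(open("pics/w6.pkl","rb"))
px=lambda u,w:np.array([50+(u+.5)/7.5-.5,85+(w+.5)/7.5-.5])
obs=[((-1,1,0),px(340,508)),((-1,1,1),px(148,568)),((-1,-1,0),px(430,320)),((-1,-1,1),px(236,352))]
base=[([-.09,-.08,.015],(167,105)),([-.09,.08,.015],(101,209)),([.09,-.08,.015],(80,20))]
im=c["color"]
def res(t,full=False):
    x,y,z,a,dx,dy,dyaw,dz=t; o=[]; vv=np.array(v); vv[0]+=dx;vv[1]+=dy;vv[2]+=dyaw
    for (a_,b_,h),uv in obs:
        lx=.02*(a_*np.cos(a)-b_*np.sin(a)); ly=.02*(a_*np.sin(a)+b_*np.cos(a))
        o.append(wproj(c,W(vv,[x+lx,y+ly,z+.045*h+dz]))-uv)
    for P,uv in base: o.append(wproj(c,W(vv,[P[0],P[1],P[2]+dz]))-uv)
    o=np.concatenate(o)
    return o if full else np.r_[o,np.array([y])/.002,a/.05,np.array([dx,dy,dz])/.003,dyaw/.02]
f=least_squares(res,[-.02,0,.03,0,0,0,0,0]); print(f.x.round(4),f.x[2]+.045,res(f.x,True).reshape(-1,2).round(1))
```

```text
[-0.0266  0.0017  0.024   0.004  -0.0014  0.0026  0.0085 -0.0039] 0.06896762156603445 [[-1.2  0.7]
 [-1.1  0.8]
 [ 1.3 -1.3]
 [ 1.1 -0.5]
 [-1.1  0.8]
 [ 1.2  0.4]
 [-0.4 -1.5]]
```

Run:
```python
from h import *
import fit
from scipy.optimize import least_squares
def res(t,w=False): 
    P=W(v,t); return np.r_[fit.proj("top",P)[0]-fit.T(467,280),fit.proj("scene",P)[0]-fit.S(286,113)]
f=least_squares(res,[-.02,0,.23]); print(f.x,res(f.x), "foot z",f.x[2]-.125)
```

```text
[-0.03135565  0.00168535  0.21978107] [ 0.13839047 -0.09110322  0.15031779  0.03268216] foot z 0.09478106587906648
```

Run:
```python
from h import *
yaw=np.degrees(v[2])-90
P=W(v,grip(v[3],.1)); print(P); P[2]=.33; print(yaw,inc(P,yaw)); st()
```

```text
[np.float64(0.5550449144228888), np.float64(-0.10415400502633587), np.float64(0.22437780905615468)]
-78.3811700903625 (array([ 0.0469, -0.3732, -0.1785]), array([0.0012, 0.0018, 0.7828]))
6.7 [ 0.3095 -0.3893  0.1517] [ 1.80e+02  1.00e-01 -3.35e+01] [-0.7 -0.7  0.1] 0.0875 [-29.   8. -27.   0. -55.  85.]
```

Request:
step_arm(increments=[[[0, 0, -0.05], [0, 0, 0.1], 0], [[0, 0, -0.1], [0, 0, 0.2], 0], [[0, 0, -0.15], [0, 0, 0.3], 0], [[0, -0.04, -0.178], [0, 0, 0.4], 0], [[0.01, -0.09, -0.178], [0, 0, 0.5], 0], [[0.02, -0.14, -0.178], [0, 0, 0.6], 0], [[0.03, -0.19, -0.178], [0, 0, 0.7], 0], [[0.04, -0.24, -0.178], [0, 0, 0.783], 0], [[0.047, -0.29, -0.178], [0, 0, 0.783], 0], [[0.047, -0.34, -0.178], [0, 0, 0.783], 0]])

```text
time_s: 7.7
tcp_pos: [0.5359, -0.1331, 0.3313]
eef_rot: [-179.9, -0.0, -78.4]
contact_force: [1.5, -0.1, -0.7]
gripper_width: 0.0877
```

Run:
```python
from h import *
yaw=np.degrees(v[2])-90
P=W(v,grip(v[3],.1)); P[2]=.33; print(yaw,inc(P,yaw)); st()
```

```text
-78.3811700903625 (array([-0.0245, -0.0246,  0.0013]), array([-0.0014, -0.0004,  0.0002]))
7.7 [ 0.5359 -0.1331  0.3313] [-179.9   -0.   -78.4] [ 1.5 -0.1 -0.7] 0.0877 [  6.   6.  -5.   0. -79.   5.]
```

Request:
step_arm(increments=[[[-0.02, -0.02, 0], [0, 0, 0], 0], [[-0.02, -0.02, 0], [0, 0, 0], 0], [[-0.02, -0.02, 0], [0, 0, 0], 0]])

```text
time_s: 8.0
tcp_pos: [0.5501, -0.1105, 0.3308]
eef_rot: [-180.0, -0.0, -78.2]
contact_force: [0.2, -0.3, 0.3]
gripper_width: 0.0879
```

Run:
```python
from h import *
yaw=np.degrees(v[2])-90
P=W(v,grip(v[3],.1)); P[2]-=GD; print(yaw,inc(P,yaw)); st(); c=snap("wrist","w7")
for y in(.055,.135): print(wproj(c,W(v,grip(v[3],y))).round(1))
```

```text
-78.3811700903625 (array([-0.0053, -0.0061,  0.1252]), array([-0.0002, -0.0001,  0.0024]))
8.0 [ 0.5501 -0.1105  0.3308] [-180.    -0.   -78.2] [ 0.2 -0.3  0.3] 0.0879 [  9.   7.  -4.   0. -79.   3.]
[317.3 154.4]
[317.7 239.2]
```

View pics/w7.png

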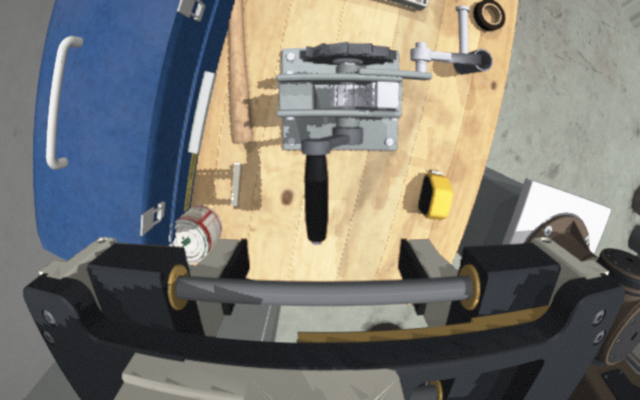

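Request:
step_arm(increments=[[[-0.005, -0.006, 0.04], [0, 0, 0], 0], [[-0.005, -0.006, 0.08], [0, 0, 0], 0], [[-0.005, -0.006, 0.11], [0, 0, 0], 0], [[-0.005, -0.006, 0.125], [0, 0, 0], 0.3], [[-0.005, -0.006, 0.125], [0, 0, 0], 0.5], [[-0.005, -0.006, 0.125], [0, 0, 0], 0.6], [[-0.005, -0.006, 0.125], [0, 0, 0], 0.7], [[-0.005, -0.006, 0.125], [0, 0, 0], 0.85], [[-0.005, -0.006, 0.125], [0, 0, 0], 1], [[-0.005, -0.006, 0.125], [0, 0, 0], 1]], force=12)

```text
time_s: 9.05
tcp_pos: [0.5547, -0.1054, 0.2061]
eef_rot: [-179.9, -0.0, -78.3]
contact_force: [0.3, -0.5, 0.2]
gripper_width: 0.037
```

Request:
step_arm(increments=[[[0, 0, 0], [0, 0, 0], 1], [[0, 0, 0], [0, 0, 0], 1]])

```text
time_s: 9.25
tcp_pos: [0.5551, -0.1053, 0.2058]
eef_rot: [-179.9, -0.0, -78.3]
contact_force: [2.6, 0.6, 0.0]
gripper_width: 0.0215
```

```bash
cat >> h.py <<'E'
def where():
    "press-frame grasp point, implied q and radius, tangential force"
    s=r.get_state();P=s["tcp_pos"].copy();P[2]+=GD
    c,sn=np.cos(v[2]),np.sin(v[2]);d=P-[v[0],v[1],0]
    x,z=c*d[0]+sn*d[1],P[2]-.15; y=-sn*d[0]+c*d[1]
    q=np.arctan2(-x,z)+.8; F=s["contact_force"]; fx=c*F[0]+sn*F[1]; a=q-.8
    print("q %.3f rad %.4f y %.3f  Ft %.2f Fr %.2f t %.2f w %.4f"%(q,np.hypot(x,z),y,-fx*np.cos(a)-F[2]*np.sin(a),-fx*np.sin(a)+F[2]*np.cos(a),s["time_s"],s["gripper_width"]))
    return q,x,z
E
python3 - <<'E'
from h import *
st();where()
E
```

```text
9.25 [ 0.5551 -0.1053  0.2058] [-179.9   -0.   -78.3] [2.6 0.6 0. ] 0.0215 [  9.  11. -15.   0. -64.   3.]
q 0.426 rad 0.0801 y 0.099  Ft -2.50 Fr 0.99 t 9.25 w 0.0215
```

Run:
```python
import numpy as np
for q in np.arange(.426,2.3,.05): print(round(q,3),round(.08*(np.sin(q-.8)-np.sin(-.374)),4),round(.08*(np.cos(-.374)-np.cos(q-.8)),4))
```

```text
0.426 -0.0 0.0
0.476 0.0038 -0.0014
0.526 0.0076 -0.0025
0.576 0.0115 -0.0035
0.626 0.0154 -0.0043
0.676 0.0193 -0.0049
0.726 0.0233 -0.0053
0.776 0.0273 -0.0055
0.826 0.0313 -0.0055
0.876 0.0353 -0.0053
0.926 0.0393 -0.0049
0.976 0.0432 -0.0043
1.026 0.0472 -0.0035
1.076 0.051 -0.0025
1.126 0.0548 -0.0013
1.176 0.0586 0.0001
1.226 0.0623 0.0016
1.276 0.0659 0.0034
1.326 0.0694 0.0053
1.376 0.0728 0.0074
1.426 0.0761 0.0096
1.476 0.0793 0.0121
1.526 0.0823 0.0146
1.576 0.0853 0.0174
1.626 0.088 0.0202
1.676 0.0907 0.0233
1.726 0.0932 0.0264
1.776 0.0955 0.0296
1.826 0.0976 0.033
1.876 0.0996 0.0365
1.926 0.1014 0.04
1.976 0.1031 0.0437
2.026 0.1045 0.0474
2.076 0.1058 0.0512
2.126 0.1068 0.0551
2.176 0.1077 0.059
2.226 0.1084 0.0629
2.276 0.1089 0.0669
```

To q≈0.93 in two calls, watching the force.

Request:
step_arm(increments=[[[0, 0.004, -0.0015], [0, 0, 0], 1], [[0, 0.0075, -0.0025], [0, 0, 0], 1], [[0, 0.0115, -0.0035], [0, 0, 0], 1], [[0, 0.0155, -0.0045], [0, 0, 0], 1], [[0, 0.0195, -0.005], [0, 0, 0], 1]], force=15)

```text
time_s: 9.75
tcp_pos: [0.5357, -0.1093, 0.2113]
eef_rot: [-179.9, -0.0, -78.3]
contact_force: [3.7, 1.9, 5.1]
gripper_width: 0.0214
```

```bash
python3 -c "from h import *;st();where()"
```

```text
9.75 [ 0.5357 -0.1093  0.2113] [-179.9   -0.   -78.3] [3.7 1.9 5.1] 0.0214 [  9.   9. -17.   0. -64.   3.]
q 0.683 rad 0.0807 y 0.099  Ft -3.36 Fr 5.58 t 9.75 w 0.0214
```

Request:
step_arm(increments=[[[0, 0.004, -0.0008], [0, 0, 0], 1], [[0, 0.008, -0.001], [0, 0, 0], 1], [[0, 0.012, -0.001], [0, 0, 0], 1], [[0, 0.016, -0.0008], [0, 0, 0], 1], [[0, 0.02, -0.0004], [0, 0, 0], 1]])

```text
time_s: 10.25
tcp_pos: [0.5157, -0.1135, 0.2117]
eef_rot: [-180.0, -0.0, -78.3]
contact_force: [2.0, 3.3, 8.0]
gripper_width: 0.0211
```

```bash
python3 -c "from h import *;st();where()"
```

```text
10.25 [ 0.5157 -0.1135  0.2117] [-180.    -0.   -78.3] [2.  3.3 8. ] 0.0211 [  9.   7. -19.   0. -64.   3.]
q 0.935 rad 0.0812 y 0.099  Ft -3.65 Fr 7.61 t 10.25 w 0.0211
```

Request:
step_arm(increments=[[[0, 0.002, -0.0008], [0, 0, 0], 1], [[0, 0.004, -0.0005], [0, 0, 0], 1], [[0, 0.004, -0.0005], [0, 0, 0], 1]])

```text
time_s: 10.55
tcp_pos: [0.511, -0.1145, 0.2111]
eef_rot: [179.9, 0.0, -78.3]
contact_force: [0.2, -0.3, 2.9]
gripper_width: 0.0212
```

```bash
python3 -c "from h import *;st();where()"
```

```text
10.55 [ 0.511  -0.1145  0.2111] [179.9   0.  -78.3] [ 0.2 -0.3  2.9] 0.0212 [  9.   7. -20.  -0. -64.   3.]
q 0.994 rad 0.0815 y 0.099  Ft -0.69 Fr 2.77 t 10.55 w 0.0212
```

Request:
step_arm(increments=[[[0, 0.002, 0.0003], [0, 0, 0], 1], [[0, 0.004, 0.0007], [0, 0, 0], 1]])

```text
time_s: 10.75
tcp_pos: [0.508, -0.1151, 0.2106]
eef_rot: [180.0, -0.0, -78.3]
contact_force: [2.2, 0.3, 1.6]
gripper_width: 0.0213
```

Request:
step_arm(increments=[[[0, 0.002, 0.0005], [0, 0, 0], 1], [[0, 0.004, 0.001], [0, 0, 0], 1]])

```text
time_s: 10.95
tcp_pos: [0.504, -0.1159, 0.2096]
eef_rot: [180.0, -0.0, -78.3]
contact_force: [3.0, 0.4, 1.0]
gripper_width: 0.0215
```

```bash
python3 -c "from h import *;st();where()"
```

```text
10.95 [ 0.504  -0.1159  0.2096] [180.   -0.  -78.3] [3.  0.4 1. ] 0.0215 [  9.   6. -20.   0. -63.   3.]
q 1.085 rad 0.0817 y 0.099  Ft -3.19 Fr 0.08 t 10.95 w 0.0215
```

Request:
step_arm(increments=[[[0, 0.002, 0.0006], [0, 0, 0], 1], [[0, 0.004, 0.0013], [0, 0, 0], 1]])

```text
time_s: 11.15
tcp_pos: [0.5, -0.1168, 0.2084]
eef_rot: [180.0, -0.0, -78.3]
contact_force: [1.8, -0.4, 1.9]
gripper_width: 0.0215
```

Request:
step_arm(increments=[[[0, 0.002, 0.0007], [0, 0, 0], 1], [[0, 0.004, 0.0016], [0, 0, 0], 1]])

```text
time_s: 11.35
tcp_pos: [0.4961, -0.1176, 0.207]
eef_rot: [180.0, -0.0, -78.3]
contact_force: [1.4, 0.2, 3.9]
gripper_width: 0.0216
```

Request:
step_arm(increments=[[[0, 0.0015, 0.0007], [0, 0, 0], 1], [[0, 0.003, 0.0014], [0, 0, 0], 1]])

```text
time_s: 11.55
tcp_pos: [0.4932, -0.1182, 0.2057]
eef_rot: [-180.0, -0.0, -78.3]
contact_force: [-0.5, 1.2, 5.8]
gripper_width: 0.0214
```

```bash
python3 -c "from h import *;st();where()"
```

```text
11.55 [ 0.4932 -0.1182  0.2057] [-180.    -0.   -78.3] [-0.5  1.2  5.8] 0.0214 [  9.   6. -22.   0. -63.   3.]
q 1.228 rad 0.0819 y 0.099  Ft -2.19 Fr 5.43 t 11.55 w 0.0214
```

Request:
step_arm(increments=[[[0, 0.0015, 0], [0, 0, 0], 1], [[0, 0.003, 0.0006], [0, 0, 0], 1]])

```text
time_s: 11.75
tcp_pos: [0.4904, -0.1187, 0.2046]
eef_rot: [-180.0, -0.0, -78.3]
contact_force: [3.9, -1.1, 0.7]
gripper_width: 0.0213
```

Request:
step_arm(increments=[[[0, 0.0015, 0.0008], [0, 0, 0], 1], [[0, 0.003, 0.0016], [0, 0, 0], 1]])

```text
time_s: 11.95
tcp_pos: [0.4873, -0.1194, 0.203]
eef_rot: [180.0, -0.0, -78.3]
contact_force: [2.8, -1.5, -0.0]
gripper_width: 0.0213
```

```bash
python3 -c "from h import *;st();where()"
```

```text
11.95 [ 0.4873 -0.1194  0.203 ] [180.   -0.  -78.3] [ 2.8 -1.5 -0. ] 0.0213 [  9.   5. -23.   0. -62.   3.]
q 1.307 rad 0.0822 y 0.099  Ft -2.14 Fr -1.23 t 11.95 w 0.0213
```

Request:
step_arm(increments=[[[0, 0.0015, 0.0009], [0, 0, 0], 1], [[0, 0.003, 0.0018], [0, 0, 0], 1]])

```text
time_s: 12.15
tcp_pos: [0.4844, -0.12, 0.2013]
eef_rot: [180.0, -0.0, -78.3]
contact_force: [2.9, -1.1, 0.3]
gripper_width: 0.0217
```

Request:
step_arm(increments=[[[0, 0.0015, 0.0009], [0, 0, 0], 1], [[0, 0.003, 0.0019], [0, 0, 0], 1]])

```text
time_s: 12.35
tcp_pos: [0.4815, -0.1206, 0.1995]
eef_rot: [-180.0, -0.0, -78.3]
contact_force: [1.7, -1.6, -0.2]
gripper_width: 0.0211
```

```bash
python3 -c "from h import *;st();where()"
```

```text
12.35 [ 0.4815 -0.1206  0.1995] [-180.    -0.   -78.3] [ 1.7 -1.6 -0.2] 0.0211 [  9.   5. -24.   0. -62.   3.]
q 1.392 rad 0.0823 y 0.099  Ft -1.04 Fr -0.89 t 12.35 w 0.0211
```

Run:
```python
from h import *
snap("scene","s8",(190,95,370,250),3.8); st()
```

```text
12.4 [ 0.4812 -0.1206  0.1993] [180.    0.  -78.3] [ 3.6 -1.4 -1.5] 0.0215 [  9.   5. -24.   0. -62.   3.]
```

View pics/s8.png

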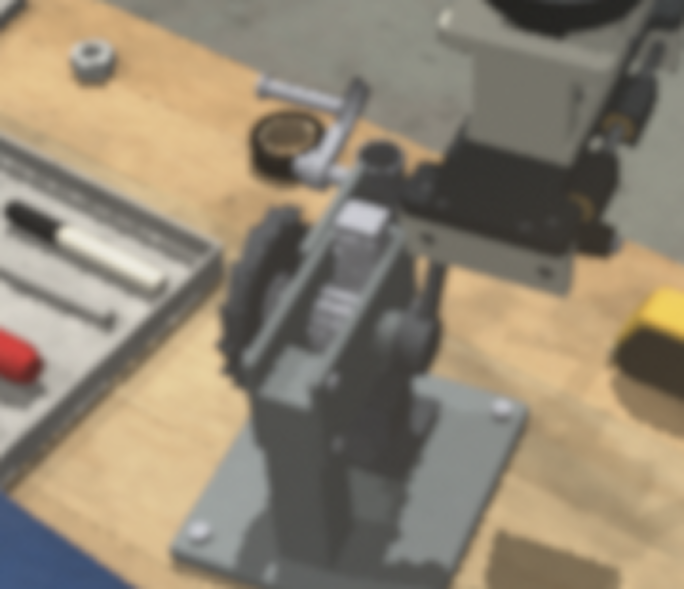

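Request:
step_arm(increments=[[[0, 0.0014, 0.001], [0, 0, 0], 1], [[0, 0.0029, 0.002], [0, 0, 0], 1]])

```text
time_s: 12.6
tcp_pos: [0.4787, -0.1212, 0.1976]
eef_rot: [-180.0, -0.0, -78.3]
contact_force: [2.8, -1.9, 1.1]
gripper_width: 0.021
```

Request:
step_arm(increments=[[[0, 0.0014, 0.0011], [0, 0, 0], 1], [[0, 0.0028, 0.0022], [0, 0, 0], 1]])

```text
time_s: 12.8
tcp_pos: [0.4758, -0.1217, 0.1953]
eef_rot: [180.0, -0.0, -78.3]
contact_force: [2.2, -1.4, 0.9]
gripper_width: 0.0213
```

```bash
python3 -c "from h import *;st();where()"
```

```text
12.8 [ 0.4758 -0.1217  0.1953] [180.   -0.  -78.3] [ 2.2 -1.4  0.9] 0.0213 [  9.   4. -25.   0. -61.   3.]
q 1.478 rad 0.0823 y 0.099  Ft -2.02 Fr -0.45 t 12.80 w 0.0213
```

Request:
step_arm(increments=[[[0, 0.0012, 0.001], [0, 0, 0], 1], [[0, 0.0023, 0.0019], [0, 0, 0], 1]])

```text
time_s: 13.0
tcp_pos: [0.4736, -0.1222, 0.1934]
eef_rot: [180.0, -0.0, -78.3]
contact_force: [2.4, -1.2, 2.4]
gripper_width: 0.0214
```

Request:
step_arm(increments=[[[0, 0.0011, 0.001], [0, 0, 0], 1], [[0, 0.0022, 0.002], [0, 0, 0], 1]])

```text
time_s: 13.2
tcp_pos: [0.4725, -0.1225, 0.1923]
eef_rot: [-179.9, -0.0, -78.3]
contact_force: [1.5, 0.7, 9.5]
gripper_width: 0.0214
```

Request:
step_arm(increments=[[[0, 0.0011, 0.001], [0, 0, 0], 1], [[0, 0.0022, 0.0021], [0, 0, 0], 1]])

```text
time_s: 13.4
tcp_pos: [0.4719, -0.1227, 0.1914]
eef_rot: [-179.7, -0.1, -78.3]
contact_force: [3.9, 3.2, 15.5]
gripper_width: 0.0216
```

```bash
python3 -c "from h import *;st();where()"
```

```text
13.4 [ 0.4719 -0.1227  0.1914] [-1.797e+02 -1.000e-01 -7.830e+01] [ 3.9  3.2 15.5] 0.0216 [  9.   4. -26.   0. -60.   3.]
q 1.547 rad 0.0821 y 0.099  Ft -13.79 Fr 8.30 t 13.40 w 0.0216
```

Request:
step_arm(increments=[[[0, -0.0008, -0.0008], [0, 0, 0], 1], [[0, -0.0012, -0.0012], [0, 0, 0], 1]])

```text
time_s: 13.6
tcp_pos: [0.4719, -0.1226, 0.1917]
eef_rot: [-179.8, -0.0, -78.3]
contact_force: [1.8, -0.4, 6.1]
gripper_width: 0.0216
```

```bash
python3 -c "from h import *;st();where()"
```

```text
13.6 [ 0.4719 -0.1226  0.1917] [-179.8   -0.   -78.3] [ 1.8 -0.4  6.1] 0.0216 [  9.   4. -25.   0. -60.   3.]
q 1.544 rad 0.0823 y 0.099  Ft -5.34 Fr 3.32 t 13.60 w 0.0216
```

Request:
step_arm(increments=[[[0, -0.0003, -0.0003], [0, 0, 0], 1], [[0, -0.0003, -0.0003], [0, 0, 0], 1], [[0, -0.0003, -0.0003], [0, 0, 0], 1]])

```text
time_s: 13.9
tcp_pos: [0.4719, -0.1226, 0.1918]
eef_rot: [-179.9, -0.0, -78.3]
contact_force: [1.9, 0.0, 6.4]
gripper_width: 0.0214
```

Request:
step_arm(increments=[[[0, 0, 0], [0, 0, 0], 0.75], [[0, 0, 0], [0, 0, 0], 0.6], [[0, 0, 0], [0, 0, 0], 0.4], [[0, 0, 0], [0, 0, 0], 0.4], [[0, 0, 0], [0, 0, 0], 0.4], [[0, 0, 0], [0, 0, 0], 0.3]])

```text
time_s: 14.5
tcp_pos: [0.4706, -0.1227, 0.1906]
eef_rot: [180.0, 0.0, -78.3]
contact_force: [-0.2, 0.0, 0.4]
gripper_width: 0.0556
```

```bash
python3 -c "from h import *;st();where()"
```

```text
14.5 [ 0.4706 -0.1227  0.1906] [180.    0.  -78.3] [-0.2  0.   0.4] 0.0556 [  9.   4. -25.  -0. -60.   3.]
q 1.565 rad 0.0823 y 0.099  Ft -0.09 Fr 0.43 t 14.50 w 0.0556
```

Request:
step_arm(increments=[[[0, 0, -0.02], [0, 0, 0], 0.3], [[0, 0, -0.06], [0, 0, 0], 0.3], [[0, 0, -0.1], [0, 0, 0], 0.3], [[0, 0, -0.125], [0, 0, 0], 0.3], [[0.03, 0.02, -0.125], [0, 0, 0], 0.3], [[0.08, 0.03, -0.125], [0, 0, 0], 0.3], [[0.12, 0.035, -0.125], [0, 0, 0], 0.3], [[0.15, 0.035, -0.125], [0, 0, 0], 0.3], [[0.18, 0.035, -0.125], [0, 0, 0], 0.3], [[0.18, 0.035, -0.125], [0, 0, 0], 0.3]])

```text
time_s: 15.5
tcp_pos: [0.4731, -0.3087, 0.3146]
eef_rot: [179.9, 0.0, -78.5]
contact_force: [-0.4, 0.8, -0.6]
gripper_width: 0.0614
```

Request:
step_arm(increments=[[[0, 0, 0], [0, 0, 0], 0.3], [[0, 0, 0], [0, 0, 0], 0.3]])

```text
time_s: 15.7
tcp_pos: [0.4729, -0.3056, 0.3158]
eef_rot: [180.0, 0.0, -78.3]
contact_force: [-0.2, 0.1, -0.4]
gripper_width: 0.0609
```

Run:
```python
from h import *
st(); c=snap("wrist","w9",(200,110,440,290),3.3)
for p in (2.3,2.4,2.5,2.6): print(p,[(wproj(c,W(v,pin(p,y)))-[200,110])*3.3 for y in(-.098,-.05)])
P=W(v,pin(2.6,-.078));P[2]-=GD;print(inc(P,np.degrees(v[2])-90))
```

```text
15.7 [ 0.4729 -0.3056  0.3158] [180.    0.  -78.3] [-0.2  0.1 -0.4] 0.0609 [-13.   7.  -5.  -0. -77.  25.]
2.3 [array([484.31325145, 222.10740003]), array([480.44859773, 383.39362477])]
2.4 [array([489.7962396 , 218.74427142]), array([485.75088687, 378.05678173])]
2.5 [array([493.60862896, 215.34066241]), array([489.47329174, 372.65648383])]
2.6 [array([495.78058528, 211.9347757 ]), array([491.63790501, 367.25505493])]
(array([-0.0026,  0.0249,  0.1471]), array([-0.0002,  0.0001,  0.0019]))
```

View pics/w9.png

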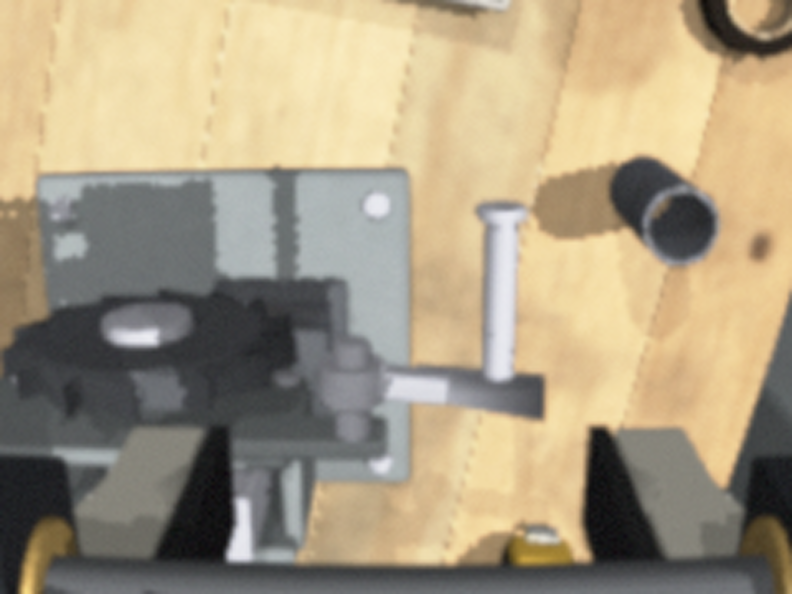

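Request:
step_arm(increments=[[[0.001, 0.026, 0.02], [0, 0, 0], 0.65], [[0.001, 0.026, 0.05], [0, 0, 0], 0.65], [[0.001, 0.026, 0.08], [0, 0, 0], 0.65], [[0.001, 0.026, 0.11], [0, 0, 0], 0.65], [[0.001, 0.026, 0.13], [0, 0, 0], 0.65], [[0.001, 0.026, 0.145], [0, 0, 0], 0.65], [[0.001, 0.026, 0.145], [0, 0, 0], 0.8], [[0.001, 0.026, 0.145], [0, 0, 0], 1], [[0.001, 0.026, 0.145], [0, 0, 0], 1], [[0.001, 0.026, 0.145], [0, 0, 0], 1]], force=6)

```text
time_s: 16.75
tcp_pos: [0.4472, -0.3126, 0.1721]
eef_rot: [180.0, -0.0, -78.3]
contact_force: [-4.2, -1.8, 3.7]
gripper_width: 0.0094
```

Request:
step_arm(increments=[[[0, 0, 0], [0, 0, 0], 1], [[0, 0, 0], [0, 0, 0], 1]])

```text
time_s: 16.95
tcp_pos: [0.4472, -0.3126, 0.1719]
eef_rot: [180.0, -0.0, -78.3]
contact_force: [-6.1, -0.9, 5.6]
gripper_width: 0.01
```

Run:
```python
from h import *
st(); where(); c=snap("wrist","w10",(200,140,440,300),3.3)
for p in [2.6,2.45,2.3,2.15,2,1.85,1.7,1.55,1.4,1.25,1.1,.95,.8,.65,.5,.35,.2]: print(p,((np.array(pin(p,0))-pin(2.6,0))*[-1,1,-1]).round(4))
```

```text
16.95 [ 0.4472 -0.3126  0.1719] [180.   -0.  -78.3] [-6.1 -0.9  5.6] 0.01 [-14.  11. -20.   0. -59.  26.]
q 2.039 rad 0.1250 y -0.082  Ft -3.29 Fr 7.63 t 16.95 w 0.0100
2.6 [-0.  0. -0.]
2.45 [-0.0016  0.     -0.0065]
2.3 [-0.0043  0.     -0.0128]
2.15 [-0.0078  0.     -0.0185]
2 [-0.0121  0.     -0.0237]
1.85 [-0.0171  0.     -0.0282]
1.7 [-0.0228  0.     -0.0318]
1.55 [-0.0289  0.     -0.0346]
1.4 [-0.0354  0.     -0.0364]
1.25 [-0.0421  0.     -0.0373]
1.1 [-0.0489  0.     -0.0371]
0.95 [-0.0555  0.     -0.0359]
0.8 [-0.0619  0.     -0.0337]
0.65 [-0.0679  0.     -0.0307]
0.5 [-0.0734  0.     -0.0267]
0.35 [-0.0782  0.     -0.022 ]
0.2 [-0.0822  0.     -0.0166]
```

View pics/w10.png

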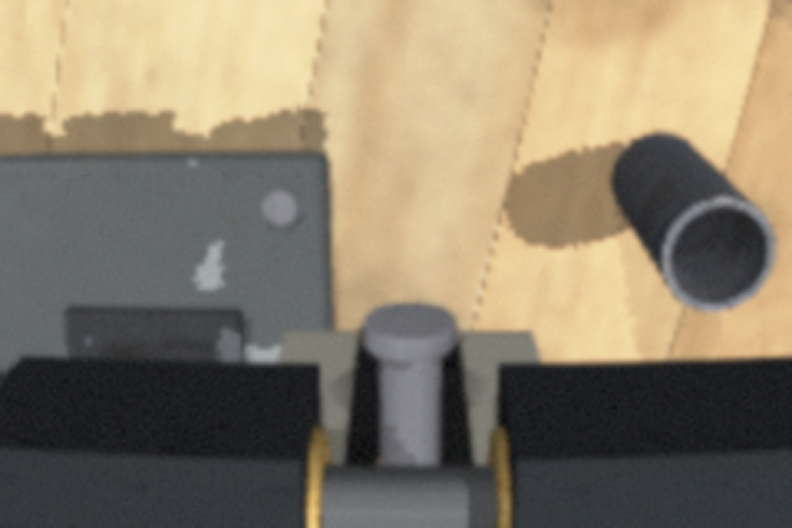

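Request:
step_arm(increments=[[[0, -0.0016, -0.0065], [0, 0, 0], 1], [[0, -0.0043, -0.0128], [0, 0, 0], 1], [[0, -0.0078, -0.0185], [0, 0, 0], 1], [[0, -0.012, -0.0237], [0, 0, 0], 1], [[0, -0.017, -0.0282], [0, 0, 0], 1], [[0, -0.0228, -0.0318], [0, 0, 0], 1], [[0, -0.029, -0.0346], [0, 0, 0], 1], [[0, -0.0354, -0.0364], [0, 0, 0], 1], [[0, -0.042, -0.0373], [0, 0, 0], 1], [[0, -0.042, -0.0373], [0, 0, 0], 1]], force=7)

```text
time_s: 18.0
tcp_pos: [0.4905, -0.3038, 0.2087]
eef_rot: [-179.9, -0.1, -78.3]
contact_force: [-0.4, 0.6, 5.5]
gripper_width: 0.0098
```

Run:
```python
from h import *
st(); where(); c=snap("wrist","w11",(200,140,440,300),3.3)
```

```text
18.0 [ 0.4905 -0.3038  0.2087] [-1.799e+02 -1.000e-01 -7.830e+01] [-0.4  0.6  5.5] 0.0098 [-12.  12. -14.   0. -64.  24.]
q 1.562 rad 0.1071 y -0.083  Ft -3.62 Fr 4.14 t 18.00 w 0.0098
```

View pics/w11.png

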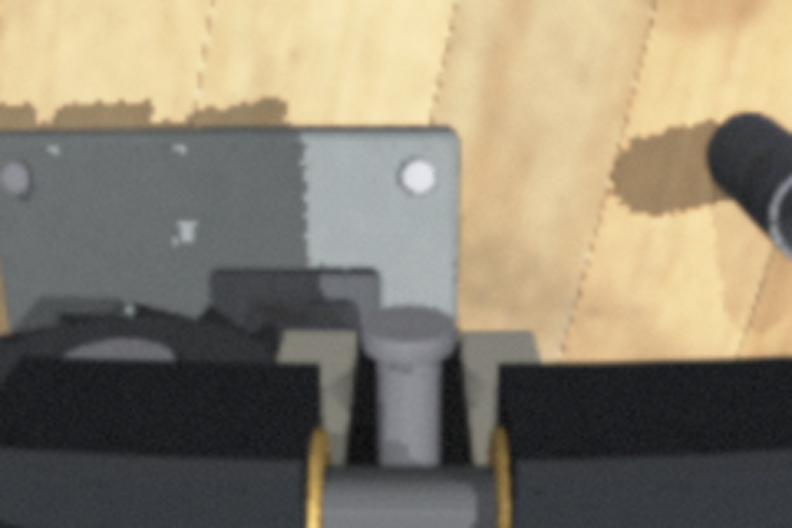

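Request:
step_arm(increments=[[[0, -0.0068, 0], [0, 0, 0], 1], [[0, -0.0134, 0.001], [0, 0, 0], 1], [[0, -0.0198, 0.0033], [0, 0, 0], 1], [[0, -0.0258, 0.0064], [0, 0, 0], 1], [[0, -0.0313, 0.0105], [0, 0, 0], 1], [[0, -0.036, 0.015], [0, 0, 0], 1], [[0, -0.036, 0.015], [0, 0, 0], 1]], force=7)

```text
time_s: 18.75
tcp_pos: [0.5249, -0.2962, 0.1921]
eef_rot: [180.0, 0.0, -78.3]
contact_force: [1.5, -1.0, -0.4]
gripper_width: 0.0099
```

Run:
```python
from h import *
st(); where()
```

```text
18.75 [ 0.5249 -0.2962  0.1921] [180.    0.  -78.3] [ 1.5 -1.  -0.4] 0.0099 [-11.  15. -12.  -0. -63.  23.]
q 1.367 rad 0.0722 y -0.082  Ft -0.84 Fr -1.06 t 18.75 w 0.0099
```

Request:
step_arm(increments=[[[0, 0, 0], [0, 0, 0], 0.8], [[0, 0, 0], [0, 0, 0], 0.65], [[0, 0, 0], [0, 0, 0], 0.6], [[0, 0, 0], [0, 0, 0], 0.6], [[0, 0, -0.03], [0, 0, 0], 0.6], [[0, 0, -0.07], [0, 0, 0], 0.6], [[0.02, 0, -0.11], [0, 0, 0], 0.6], [[0.02, 0, -0.12], [0, 0, 0], 0.6], [[0.02, 0, -0.12], [0, 0, 0], 0.6]])

```text
time_s: 19.65
tcp_pos: [0.5289, -0.3167, 0.3153]
eef_rot: [-179.8, -0.1, -78.4]
contact_force: [-0.0, -0.6, -0.6]
gripper_width: 0.0352
```

Run:
```python
from h import *
st(); c=snap("wrist","w12",(200,120,440,300),3.3); snap("scene","s12",(210,115,370,270),3.8)
for p in (0,.15,.3,.5): print(p,[((wproj(c,W(v,pin(p,y)))-[200,120])*3.3).round(0) for y in(-.098,-.05)])
```

```text
19.65 [ 0.5289 -0.3167  0.3153] [-1.798e+02 -1.000e-01 -7.840e+01] [-0.  -0.6 -0.6] 0.0352 [-13.  12.   1.   0. -78.  24.]
0 [array([380., 263.]), array([382., 415.])]
0.15 [array([390., 269.]), array([391., 424.])]
0.3 [array([403., 275.]), array([404., 432.])]
0.5 [array([426., 283.]), array([425., 442.])]
```

View pics/w12.png

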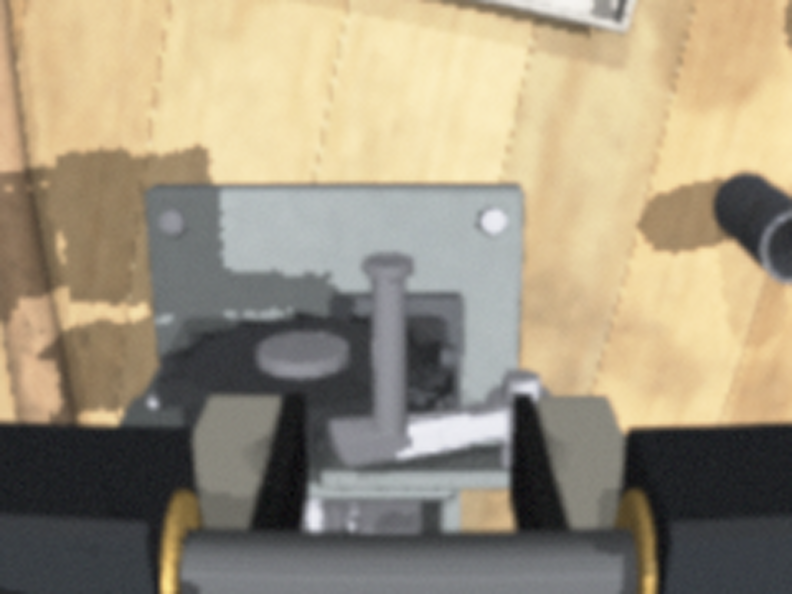

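View pics/s12.png

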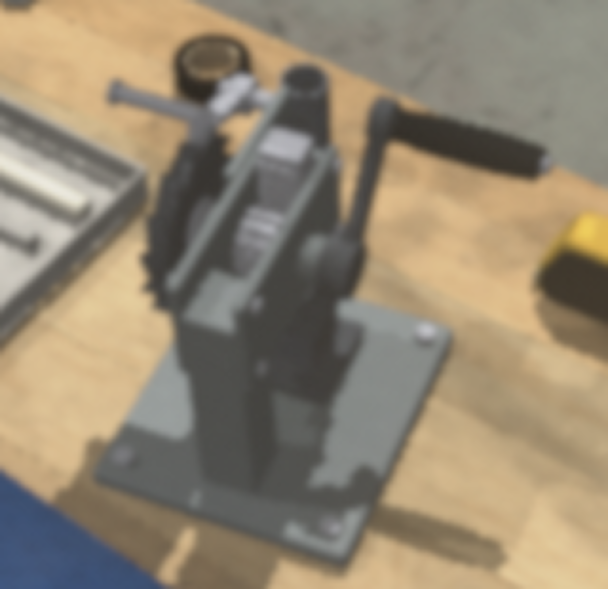

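Run:
```python
from h import *
import fit
for q in(1.5,1.54,1.58): 
    u=fit.proj("scene",W(v,grip(q,.135)))[0]; print(q,(u-[210,115])*3.8)
for p in(0,.1,.2,.3): 
    u=fit.proj("scene",W(v,pin(p,-.096)))[0]; print(p,(u-[210,115])*3.8)
r.close_job(); st()
```

```text
1.5 [543.02128897 167.14034864]
1.54 [544.1786484  166.93915709]
1.58 [545.26016161 166.98212453]
0 [119.42549071  97.95446373]
0.1 [120.07097193  90.09656303]
0.2 [121.11749686  82.01178159]
0.3 [122.55547287  73.79109066]
the job is handed in; nothing more can be done
the job is handed in; nothing more can be done
```

The press task is finished and handed in at about 19.7 s of the 72 s allowed. The interface reports no verdict.

**What I did:**
- **Pawl off:** I gripped the pawl by its pin, lifted it over the top, and left it parked against its front stop at about 2.6 rad.
- **Foot down:** I wound the crank backward until the foot met the tube at wheel angle about 1.54 rad. The force along the crank rose from its usual 2–4 N to about 14 N. With some 4 N of that being friction, I estimate about 40 N at the foot. I then eased off to about 5 N and let go of the crank.
- **Pawl back on:** I flipped the pawl back onto the wheel, let go and lifted clear.

**Last checks:**
- **Pawl:** the pin's place in the wrist and scene views gives a pawl angle of about 0.1 rad.
- **Crank:** it is still at about 1.54 rad in the scene view.
- **Robot:** the measured force on the tool is about 0 N and the gripper is well clear.

**Not verified or in disagreement:**
- **Foot force:** this was never measured directly. The 40 N peak comes from the crank force, and the roughly 20 N left on the tube is the figure from your notes, not a reading.
- **Contact height:** before winding, the camera put the tube top at about 69 mm. Contact came nearer 74 mm, judging by the foot height estimated from the crank angle.
- **Frame position:** the radial forces while winding suggest my fitted frame position was 1–2 mm off.

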